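# Gauge a stone dental cast and lock the reading

### The arm

A 7-joint arm with a two-finger parallel gripper is mounted at the origin on the work surface. World frame = base frame: x ahead of the robot, y to its left, z up, the work surface at z = 0. Lengths are in m, angles in rad, forces in N, time in s.
With the tool pointing down it reaches from about 0.425 to 1.025 m from the base axis. Payload 3.6 kg.
Tool frame: the origin (TCP) lies between the finger pads; the fingertips stand 14 mm ahead of it and the grasp point (between the pads) lies 5 mm behind it; z points along the fingers, y is the line along which they close (so a half turn about z gives the same grasp; the last joint's range is limited). The gripper opens to 85 mm and grips with 20 to 120 N. Pads are 22 mm wide; open, the fingers measure 114 mm over their backs; the gripper's body (76 mm by 85 mm) begins 54 mm behind the grasp point. The pads swing forward as they close: fully open they stand 13 mm farther back than shut.
Start: joints at [1.238, 0.591, 0.048, 1.609, -0.033, 0.943, -0.034], TCP at [0.171, -0.704, 0.245] pointing down, gripper open.
Joint ranges: [-2.69, 2.69], [-0.47, 2.24], [-1.27, 1.36], [0.19, 2.51], [-1.53, 4.68], [0.08, 2.07], [-3.09, 3.09]. Speed limits (rad/s): [2.57, 2.57, 3.14, 3.14, 3.14, 3.14, 3.14].

### API

Orientations are given as a unit quaternion [x, y, z, w].
In Python, from station import arm, imaging gives the robot as it stands.
- The arm moves only by the tool apply_moves, never from a script. Its argument "increments" is a list of rows, each an object of numbers: "grip": the opening, from -1 (shut) to 1 (fully open); "dx", "dy", "dz": the shift along the tool's x, y, z as a fraction of full scale; "twist": the turn about the tool's z as a fraction of full scale. A call has exactly 5 rows; each row shifts and turns the commanded pose from where the row before left it, along the tool's axes as they then stand; what a row does not reach is not made up. Full scale, the value 1, is 250 mm for a shift and 30 degrees for a turn. A row lasts 1/8 s, in which the tool goes at most 62.5 mm and 10.7 degrees, less where a joint would pass 70% of its speed; a pose out of reach is approached as far as the arm can. A call with a number of a shift or a turn outside -1 to 1 is refused whole. A call with a gripper value outside its range is refused whole. The fingers move at their own pace and stop on an object; "newtons" is the grip in N (left out, the last holds). Time passes only in rows, so rows that do not move let the fingers close, or fill a call up. It gives the time, the measured TCP pose, the force, the opening and the grip force at its end, in the units of the state.
- arm.observe(): the state, without advancing time (a new reading comes with each control period).
- imaging.grab_frame(name): name is "scene" or "top" or "wrist"; returns a dict with "img" (420x560x3 uint8, blue, green, red), "K" (3x3 intrinsics, pixels), "dist_coeffs" ([k1, k2, p1, p2, k3] as OpenCV has them; the pictures are not rectified), "R" (3x3) and "t" (3): a world point X has camera coordinates R X + t; the wrist camera has in their place "hand_eye" (4x4, takes a point from camera to tool coordinates, whose origin is the TCP and whose axes are the flange's). Camera axes: x right, y down, z forward; pixel columns grow to the right and rows downward; lengths in m; the calibration is good to about 2 mm. A picture is of the moment at which its call begins: read the wrist's pose just before it. There is no depth.
- arm.job_done(): hands the job in; it is judged then, once.
The state is a dict: "t": time; "joint_pos": joint angles; "qvel": joint speeds; "tau": joint torques, N m; "eef_pos": TCP position; "tcp_rot": TCP orientation; "ft_force": force on the tool from outside, world axes, zero at the start; "moment": the same for the moment, N m; "grip_width": opening from 0.0 (shut) to 1.0 (fully open); "grip_force": force on a finger pad.
Only numpy, scipy, OpenCV 4.12 (cv2) and the standard library are available. Lean on these libraries where they do the work, as an engineer would, in place of code of your own. Each camera call takes 0.05 s, during which the arm holds its last target. There are 200 camera calls.

### The job

Check the width of the yellow stone cast: take it from the rack and set it down gently, teeth up and flat on the bed of the bench gauge, centred between its jaws and with its two sides (not its heel and front) facing the jaws. Slide the moving jaw in by its black handle until the cast is pressed on the anvil and the dial needle stands in the green band, never as far as the red, then press the red lock lever down until it clicks and stays down by itself. Leave the other casts, the bowl and the spatula where they are.

Things in the scene. Friction and masses are not known exactly. Their poses are not given: they have to be found in the camera images.
- cast_yellow: yellow stone dental cast, 0.2 kg: block 66 mm wide (y), 54 deep (x: heel -27, front +27), 24 high, teeth on top to 38. Sides flat for x -27 to +9, then corners cut to a 34 mm front face. Origin: centre of underside, z up. In the rack fins 5 mm from heel and front leave only the sides to grip; in the gauge the jaws leave no room for fingers at the sides: there hold it by heel and front
- cast_white: white stone cast, same shape and size, in another bay of the rack; must stay there
- cast_pink: pink stone cast, same shape and size, in another bay of the rack; must stay there
- rack: fixed teal drying rack, 222 mm (x) by 78 mm (y), floor 8 mm above the table; four steel fins across it (6 mm thick, 50 mm long along y, tops 44 mm above the table) make three bays 70 mm apart along x, one cast in each; which cast is in which bay varies. Origin: centre of the underside
- mat: fixed grey mat 125 mm (x) by 115 mm (y), 3 mm thick, on free table: a place where a cast can be put down. Origin: centre of the underside
- gauge: fixed bench gauge: dark steel base 90 mm wide (x), long in y (-130 to +160), bed top 18 mm above the table; jaws work along y. At the -y end a blue block with the dial (top 57 mm above the table) carries the sprung anvil, a steel plate 50 mm wide, 21 to 49 mm above the table, its face resting at y = -50 mm, looking to +y. Origin: underside, middle of the measuring gap
- gauge_bed (a point): point on the bed's top surface over the gauge's origin, axes as the gauge
- jaw (a joint): travel in m of the moving jaw (steel plate 56 mm wide, 20 to 50 mm above the table, coming from gauge +y) towards the anvil: 0 = widest open (98 mm gap; its face at gauge y = +48 mm), 0.032 = 66 mm gap, limit 0.060. It slides stiffly (about 10 N) and stays where it is left
- jaw_handle (a point): grip point in the moving jaw's upright black handle, 84 mm above the table; the handle is 30 mm (gauge x) by 16 mm (gauge y), its top 102 mm above the table, everything round it below 62 mm except the lock lever, whose hinge is 31 mm further along gauge +y
- needle (a joint): angle of the black dial needle in rad, growing clockwise seen from above from the dial's black mark (which lies towards gauge -x): 0 = anvil not pressed, 0.24 rad for each mm that the anvil is pushed in (0.9 N per mm). Painted green band 0.55 to 1.60, red from 2.1 on, stop at 2.4
- dial (a point): centre of the white dial face (52 mm across)
- lock_lever (a joint): angle of the lock lever in rad: 0 = up (as it starts), about 0.41 = down and held by its detent, 0.45 = hard down. It is sprung upwards; it meets the detent at about 0.14 and snaps past it when the pad is pressed with about 8 N
- lock_pad (a point): middle of the top of the lock lever's red pad (28 by 26 mm); it rides on the moving jaw, 62 to 65 mm from the lever's hinge along gauge +y. Its top is about 92 mm above the table when up and about 67 mm when latched
- bowl: green mixing bowl, 92 mm across, 55 mm high; bystander
- spatula: plaster spatula, 160 mm long, lying on the table; bystander
Not all that is in view belongs to the job. Of the things shaped like the cast_yellow, the yellow one is meant.

How it is judged:
By the outcome, as a careful person would: the job done as asked, in the order asked, and still so for the second after the job is handed in, with the robot touching nothing.
It also fails if it takes over 67 s, if anything falls off the work surface, if the arm or the gripper's body presses on something with over 40 N, if the wrist force passes 120 N, or if a joint passes its speed limit or range.

## Working session

There is one attempt and no reset: what is moved stays moved. The work goes in short steps, Python scripts to look and compute and a tool call to move; the robot and the scene stay as the last step left them, time stands still between calls to the robot, and variables do not carry over. Pictures are saved under pics/ and viewed, at most 10 in all, crops included, and the job is handed in when it is done.

Besides the shell and the picture viewer there is one more tool, called after ">>>" in YAML: its name, and indented under it one key for each argument. apply_moves: Moves the arm, as the interface text tells. Its arguments: {"type":"object","properties":{"increments":{"type":"array"},"newtons":{"type":"number"}},"required":["increments"]}

```bash
ls; mkdir -p pics
python3 - <<'E'
from station import arm, imaging
import cv2
s=arm.observe();print({k:s[k] for k in ('t','eef_pos','tcp_rot','ft_force','grip_width')})
for n in ('scene','top'):
    f=imaging.grab_frame(n);cv2.imwrite(f'pics/{n}0.png',f['img']);print(n,f['K'],f['dist_coeffs'],f['R'],f['t'])
E
```

```text
pics
{'t': 0.0, 'eef_pos': array([ 0.17129815, -0.70364024,  0.24412978]), 'tcp_rot': array([ 9.92876014e-01,  1.19146774e-01, -1.94867260e-04, -1.10828075e-03]), 'ft_force': array([-0.58105079, -0.44979648,  0.0086675 ]), 'grip_width': 0.9980359368458362}
scene [[506.44860402   0.         275.3851662 ]
 [  0.         506.44860402 215.5402204 ]
 [  0.           0.           1.        ]] [-0.14628947  0.          0.          0.          0.        ] [[ 0.36006577  0.93267692  0.02159661]
 [ 0.57173335 -0.20231019 -0.79510475]
 [-0.73720663  0.2986375  -0.60608748]] [-0.11387114 -0.22883621  1.57354242]
top [[391.68077769   0.         266.89169925]
 [  0.         391.68077769 207.53289065]
 [  0.           0.           1.        ]] [-0.10119984  0.          0.          0.          0.        ] [[ 0.02841803 -0.99941201 -0.01918442]
 [-0.98945342 -0.02539741 -0.14260749]
 [ 0.1420364   0.02303471 -0.98959338]] [-0.0753182   0.52172209  1.09095509]
```

View pics/scene0.png

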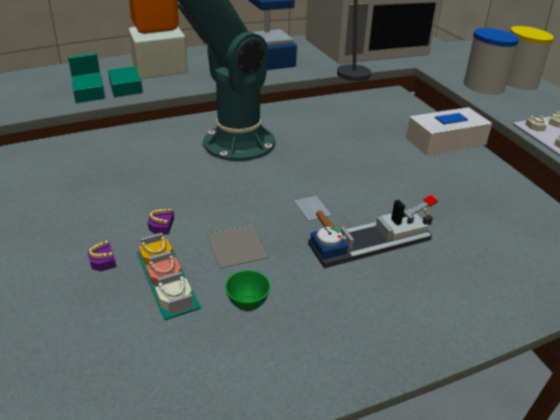

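View pics/top0.png

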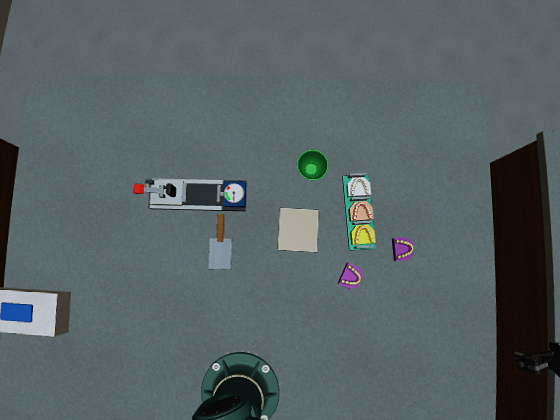

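```bash
cat > h.py <<'E'
from station import arm, imaging
import cv2, numpy as np
from scipy.spatial.transform import Rotation as Rot
def cam(n):
    s=arm.observe(); f=imaging.grab_frame(n)
    K,D=f['K'],np.array(f['dist_coeffs'])
    if n=='wrist':
        T=np.eye(4);T[:3,:3]=Rot.from_quat(s['tcp_rot']).as_matrix();T[:3,3]=s['eef_pos']
        W=T@f['hand_eye']
    else:
        W=np.eye(4);W[:3,:3]=f['R'].T;W[:3,3]=-f['R'].T@f['t']
    return f['img'],K,D,W
def ray(c,px):
    _,K,D,W=c
    u=cv2.undistortPoints(np.float32(px).reshape(-1,1,2),K,D)[:,0]
    return W[:3,3],np.c_[u,np.ones(len(u))]@W[:3,:3].T
def onz(c,px,z):
    o,d=ray(c,px); return o+d*((z-o[2])/d[:,2])[:,None]
def proj(c,X):
    _,K,D,W=c; R=W[:3,:3].T
    return cv2.projectPoints(np.float32(X).reshape(-1,1,3),cv2.Rodrigues(R)[0],-R@W[:3,3],K,D)[0][:,0]
def two(c1,p1,c2,p2):
    o,d=ray(c1,[p1]);q,e=ray(c2,[p2]);d,e=d[0],e[0]
    a=np.linalg.lstsq(np.c_[d,-e],q-o,rcond=None)[0]
    A,B=o+a[0]*d,q+a[1]*e
    return (A+B)/2,np.linalg.norm(A-B)
def mask(c,lo,hi,box=None):
    m=cv2.inRange(cv2.cvtColor(c[0],cv2.COLOR_BGR2HSV),np.array(lo),np.array(hi))
    if box is not None:
        b=np.zeros_like(m);x0,y0,x1,y1=box;b[y0:y1,x0:x1]=255;m&=b
    return m
def big(m):
    cs=cv2.findContours(m,cv2.RETR_EXTERNAL,cv2.CHAIN_APPROX_NONE)[0]
    return max(cs,key=cv2.contourArea)[:,0]
def cen(m):
    ys,xs=np.nonzero(m);return [xs.mean(),ys.mean()]
def go(x,y,z,ydir):
    """tool shift & twist to world target; ydir = world angle of closing line (rad)"""
    s=arm.observe();R=Rot.from_quat(s['tcp_rot']).as_matrix()
    d=R.T@(np.array([x,y,z])-s['eef_pos'])/.25
    v=R.T@np.array([np.cos(ydir),np.sin(ydir),0]);a=np.arctan2(-v[0],v[1])
    a=(a+np.pi/2)%np.pi-np.pi/2
    print('t',round(s['t'],2),'pos',s['eef_pos'].round(4),'j7',s['joint_pos'][6].round(2),'w',round(float(s['grip_width']),3),'F',s['ft_force'].round(1))
    print('shift',d.round(3),'twist',round(a/np.pi*6,3),'toolx',R[:,0].round(3),'tilt',R[:,2].round(3))
def rect(P):
    r=cv2.minAreaRect((P[:,:2]*1000).astype(np.float32));return np.array(r[0]).round(1),np.array(r[1]).round(1),round(r[2],1)
E
python3 - <<'E'
from h import *
c=cam('top')
m=mask(c,(22,120,90),(35,255,255),(330,200,390,260));print('yellow area',m.sum()//255)
k=big(m);print(rect(onz(c,k,.036)))
m=mask(c,(75,80,40),(95,255,255),(330,160,390,260))
print('rack',rect(onz(c,cv2.findNonZero(m)[:,0],.008)))
m=mask(c,(0,0,120),(180,120,255),(270,200,325,260));print('mat',rect(onz(c,big(m),.003)))
m=mask(c,(0,180,120),(8,255,255),(120,170,150,205));print('pad',onz(c,[cen(m)],.092),cen(m))
m=mask(c,(0,0,170),(180,60,255),(220,175,250,208));print('dial',onz(c,[cen(m)],.057),cen(m))
m=mask(c,(0,0,0),(180,255,25),(160,178,180,204));print('handle',onz(c,[cen(m)],.102),cen(m))
m=mask(c,(100,100,30),(125,255,255),(215,170,255,220));print('blue',rect(onz(c,cv2.findNonZero(m)[:,0],.05)))
cv2.imwrite('pics/crop.png',cv2.resize(c[0][140:290,120:420],None,fx=2.6,fy=2.6,interpolation=cv2.INTER_CUBIC))
E
```

```text
yellow area 294
(array([ 454.1, -336.9]), array([52.6, 66.7]), 5.7)
rack (array([ 523.3, -331.4]), array([223. ,  79.1]), 5.3)
mat (array([ 466. , -154.2]), array([116.9, 124.6]), 88.2)
pad [[0.56107512 0.30055595 0.092     ]] [np.float64(138.06172839506172), np.float64(188.22222222222223)]
dial [[0.56372031 0.03327109 0.057     ]] [np.float64(234.0365296803653), np.float64(191.7351598173516)]
handle [[0.55406266 0.20249066 0.102     ]] [np.float64(171.2), np.float64(190.78571428571428)]
blue (array([558.6,  33.9]), array([75.6, 63.8]), 1.3)
```

View pics/crop.png

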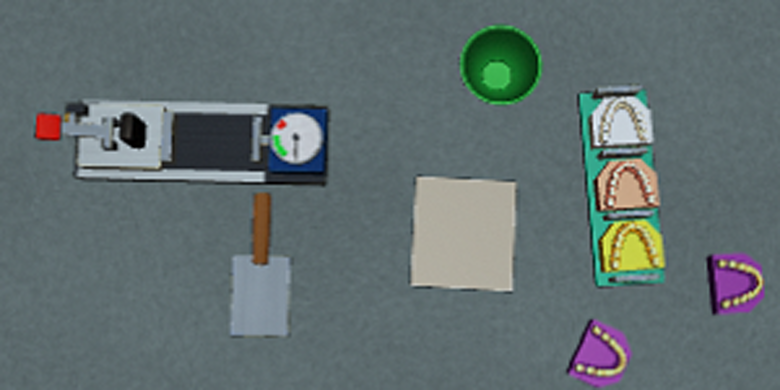

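```bash
python3 -c "
from h import *
go(.44,-.337,.245,np.radians(95.5));print(arm.observe()['joint_pos'].round(2))"
```

```text
t 0.15 pos [ 0.1713 -0.7038  0.2444] j7 -0.03 w 0.999 F [-0.2 -0.4 -0.3]
shift [ 1.391e+00 -1.171e+00 -1.000e-03] twist 0.273 toolx [ 0.972  0.237 -0.   ] tilt [-0.001  0.002 -1.   ]
[ 1.24  0.59  0.05  1.61 -0.03  0.94 -0.03]
```

>>> apply_moves:
  increments:
    - {"grip":1,"dx":0.17,"dy":-0.145}
    - {"grip":1,"dx":0.17,"dy":-0.145}
    - {"grip":1,"dx":0.17,"dy":-0.145}
    - {"grip":1,"dx":0.17,"dy":-0.145}
    - {"grip":1,"dx":0.17,"dy":-0.145}

```text
invalid input at $.increments[0]: expected keys grip, dx, dy, dz, twist
```

>>> apply_moves:
  increments:
    - {"grip":1,"dx":0.17,"dy":-0.145}
    - {"grip":1,"dx":0.17,"dy":-0.145}
    - {"grip":1,"dx":0.17,"dy":-0.145}
    - {"grip":1,"twist":0.27}
    - {"grip":1}

```text
invalid input at $.increments[0]: expected keys grip, dx, dy, dz, twist
```

```bash
cat > yel.py <<'E'
from h import *
c=cam('wrist');cv2.imwrite('pics/w1.png',c[0])
m=mask(c,(22,120,60),(35,255,255));k=big(m);print('area',m.sum()//255,k.min(0),k.max(0))
print('z32',rect(onz(c,k,.032)))
m=mask(c,(75,80,30),(95,255,255));print('rack',rect(onz(c,cv2.findNonZero(m)[:,0],.008)))
go(.454,-.337,.15,np.radians(95.5))
E
python3 yel.py
```

```text
Traceback (most recent call last):
  File "yel.py", line 3, in <module>
    m=mask(c,(22,120,60),(35,255,255));k=big(m);print('area',m.sum()//255,k.min(0),k.max(0))
                                         ~~~^^^
  File "h.py", line 34, in big
    return max(cs,key=cv2.contourArea)[:,0]
           ~~~^^^^^^^^^^^^^^^^^^^^^^^^
ValueError: max() iterable argument is empty
```

All keys are required.

>>> apply_moves:
  increments:
    - {"grip":1,"dx":0.17,"dy":-0.145,"dz":0,"twist":0}
    - {"grip":1,"dx":0.17,"dy":-0.145,"dz":0,"twist":0}
    - {"grip":1,"dx":0.17,"dy":-0.145,"dz":0,"twist":0}
    - {"grip":1,"dx":0.17,"dy":-0.145,"dz":0,"twist":0}
    - {"grip":1,"dx":0.17,"dy":-0.145,"dz":0,"twist":0}

```text
t: 0.82
eef_pos: [0.336, -0.4764, 0.2453]
tcp_rot: [0.993, 0.119, 0.0, 0.0]
ft_force: [0.7, -0.5, -1.1]
grip_width: 0.999
grip_force: 0.0
```

>>> apply_moves:
  increments:
    - {"grip":1,"dx":0.17,"dy":-0.145,"dz":0,"twist":0}
    - {"grip":1,"dx":0.17,"dy":-0.145,"dz":0,"twist":0}
    - {"grip":1,"dx":0.17,"dy":-0.145,"dz":0,"twist":0}
    - {"grip":1,"dx":0,"dy":0,"dz":0,"twist":0.27}
    - {"grip":1,"dx":0,"dy":0,"dz":0,"twist":0}

```text
t: 1.45
eef_pos: [0.4335, -0.3416, 0.2452]
tcp_rot: [0.999, 0.05, -0.0, 0.0]
ft_force: [-0.1, -0.4, 0.2]
grip_width: 1.001
grip_force: 0.0
```

```bash
python3 yel.py
```

```text
area 1950 [261 153] [296 187]
z32 (array([ 449.3, -339.6]), array([41. , 42.4]), 5.8)
rack (array([ 244.1, -145. ]), array([266.9, 893.6]), 63.8)
t 1.5 pos [ 0.4329 -0.3424  0.2453] j7 -0.87 w 1.001 F [ 0.7  0.5 -0.1]
shift [ 0.086 -0.013  0.381] twist 0.007 toolx [ 0.995  0.099 -0.001] tilt [-0.001 -0.    -1.   ]
```

View pics/w1.png

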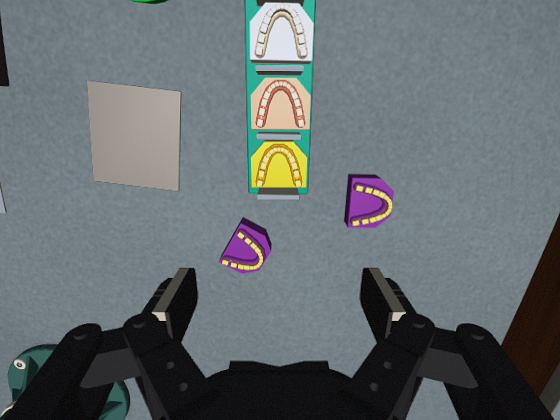

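```bash
cat > yel.py <<'E'
from h import *
import sys
c=cam('wrist')
m=mask(c,(20,90,60),(38,255,255));m=cv2.morphologyEx(m,cv2.MORPH_CLOSE,np.ones((7,7)))
k=big(m);print('area',m.sum()//255,k.min(0),k.max(0))
z=float(sys.argv[1])if len(sys.argv)>1 else .032
P=onz(c,k,z);r=rect(P);print(r)
print('ext y',P[:,1].min(),P[:,1].max(),'x',P[:,0].min(),P[:,0].max())
# side edges: cast frame projection with yaw
a=np.radians(float(sys.argv[2])if len(sys.argv)>2 else 5.5);u=np.c_[np.cos(a)*P[:,0]+np.sin(a)*P[:,1],-np.sin(a)*P[:,0]+np.cos(a)*P[:,1]]
print('cast frame ext',u.min(0).round(4),u.max(0).round(4),'mid',((u.min(0)+u.max(0))/2).round(4),'size',np.ptp(u,axis=0).round(4))
g=(u.min(0)+u.max(0))/2;print('world mid',(np.cos(a)*g[0]-np.sin(a)*g[1]).round(4),(np.sin(a)*g[0]+np.cos(a)*g[1]).round(4))
go(.454,-.337,.15,np.radians(95.5))
E
python3 yel.py
```

```text
area 3152 [250 139] [305 186]
(array([ 457.2, -338.7]), array([55.8, 65.7]), 5.8)
ext y -0.3737007803448383 -0.3054594256697493 x 0.42617368569144176 0.48647828664145065
cast frame ext [ 0.3946 -0.4139] [ 0.4506 -0.3481] mid [ 0.4226 -0.381 ] size [0.056  0.0658]
world mid 0.4572 -0.3388
t 1.55 pos [ 0.4326 -0.3429  0.2453] j7 -0.87 w 0.999 F [ 0.1 -0.5  0.9]
shift [ 0.088 -0.015  0.381] twist 0.004 toolx [ 0.995  0.098 -0.001] tilt [-0. -0. -1.]
```

```bash
python3 -c "
from h import *
go(.4527,-.3385,.018,np.radians(95.7))"
```

```text
t 1.55 pos [ 0.4326 -0.3429  0.2453] j7 -0.87 w 0.999 F [ 0.1 -0.5  0.9]
shift [ 0.082 -0.01   0.909] twist -0.002 toolx [ 0.995  0.098 -0.001] tilt [-0. -0. -1.]
```

>>> apply_moves:
  increments:
    - {"grip":1,"dx":0.08,"dy":-0.01,"dz":0,"twist":0}
    - {"grip":1,"dx":0,"dy":0,"dz":0.2,"twist":0}
    - {"grip":1,"dx":0,"dy":0,"dz":0.2,"twist":0}
    - {"grip":1,"dx":0,"dy":0,"dz":0.2,"twist":0}
    - {"grip":1,"dx":0,"dy":0,"dz":0,"twist":0}

```text
t: 2.17
eef_pos: [0.4515, -0.3363, 0.0919]
tcp_rot: [0.999, 0.049, -0.003, -0.002]
ft_force: [-0.4, 0.4, -0.1]
grip_width: 0.998
grip_force: 0.0
```

```bash
python3 yel.py; python3 -c "
from h import *
go(.4527,-.3385,.018,np.radians(95.7))"
```

```text
area 8245 [237 192] [331 267]
(array([ 454.9, -339. ]), array([57.7, 66.3]), 5.8)
ext y -0.3744818740222243 -0.30533798573301824 x 0.42364264954777436 0.4852169466430838
cast frame ext [ 0.3913 -0.4143] [ 0.4492 -0.3479] mid [ 0.4202 -0.3811] size [0.0579 0.0664]
world mid 0.4548 -0.3391
t 2.23 pos [ 0.453  -0.3374  0.0942] j7 -0.89 w 0.998 F [-0.2 -0.9  0.6]
shift [ 0.004 -0.002 -0.223] twist 0.003 toolx [ 0.995  0.098 -0.002] tilt [-0.002  0.002 -1.   ]
t 2.23 pos [ 0.453  -0.3374  0.0942] j7 -0.89 w 0.998 F [-0.2 -0.9  0.6]
shift [-0.001  0.005  0.305] twist -0.003 toolx [ 0.995  0.098 -0.002] tilt [-0.002  0.002 -1.   ]
```

>>> apply_moves:
  increments:
    - {"grip":1,"dx":0,"dy":0.006,"dz":0.12,"twist":0}
    - {"grip":1,"dx":0,"dy":0,"dz":0.1,"twist":0}
    - {"grip":1,"dx":0,"dy":0,"dz":0.05,"twist":0}
    - {"grip":1,"dx":0,"dy":0,"dz":0.03,"twist":0}
    - {"grip":1,"dx":0,"dy":0,"dz":0,"twist":0}
  newtons: 40

```text
t: 2.85
eef_pos: [0.4536, -0.3396, 0.0209]
tcp_rot: [0.999, 0.049, 0.0, 0.0]
ft_force: [-0.7, -0.7, -0.5]
grip_width: 1.0
grip_force: 0.0
```

```bash
python3 -c "
from h import *
go(.4525,-.3388,.018,np.radians(95.7));cv2.imwrite('pics/w2.png',cam('wrist')[0])"
```

```text
t 2.85 pos [ 0.4536 -0.3396  0.0209] j7 -0.89 w 1.0 F [-0.7 -0.7 -0.5]
shift [-0.004 -0.004  0.012] twist -0.004 toolx [0.995 0.097 0.001] tilt [ 0.001 -0.001 -1.   ]
```

View pics/w2.png

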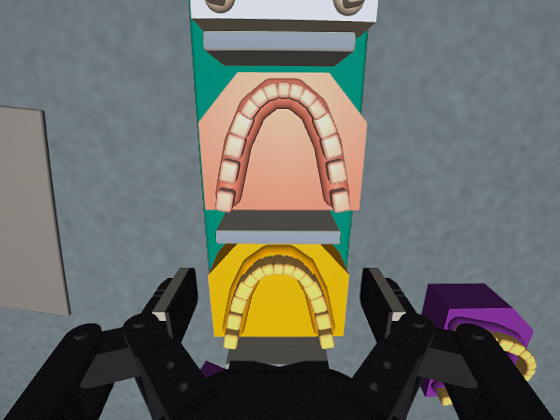

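>>> apply_moves:
  increments:
    - {"grip":1,"dx":-0.004,"dy":-0.003,"dz":0.01,"twist":0}
    - {"grip":-1,"dx":0,"dy":0,"dz":0,"twist":0}
    - {"grip":-1,"dx":0,"dy":0,"dz":0,"twist":0}
    - {"grip":-1,"dx":0,"dy":0,"dz":0,"twist":0}
    - {"grip":-1,"dx":0,"dy":0,"dz":0,"twist":0}
  newtons: 40

```text
t: 3.52
eef_pos: [0.452, -0.3388, 0.0183]
tcp_rot: [0.999, 0.049, 0.0, 0.0]
ft_force: [-0.7, 0.7, 4.4]
grip_width: 0.757
grip_force: 45.6
```

>>> apply_moves:
  increments:
    - {"grip":-1,"dx":0,"dy":0,"dz":0,"twist":0}
    - {"grip":-1,"dx":0,"dy":0,"dz":-0.02,"twist":0}
    - {"grip":-1,"dx":0,"dy":0,"dz":-0.08,"twist":0}
    - {"grip":-1,"dx":0,"dy":0,"dz":-0.12,"twist":0}
    - {"grip":-1,"dx":0,"dy":0,"dz":-0.12,"twist":0}

```text
t: 4.15
eef_pos: [0.4518, -0.3385, 0.1044]
tcp_rot: [0.999, 0.049, -0.0, -0.0]
ft_force: [0.5, 0.5, -1.7]
grip_width: 0.766
grip_force: 45.2
```

```bash
python3 -c "
from h import *
go(.455,-.154,.1,np.radians(91.5));print(arm.observe()['grip_force'])
c=cam('wrist');cv2.imwrite('pics/w3.png',c[0])"
```

```text
t 4.15 pos [ 0.4518 -0.3385  0.1044] j7 -0.89 w 0.766 F [ 0.5  0.5 -1.7]
shift [ 0.085 -0.733  0.018] twist 0.136 toolx [ 0.995  0.097 -0.   ] tilt [-0.  0. -1.]
45.16156733036041
```

>>> apply_moves:
  increments:
    - {"grip":-1,"dx":0.02,"dy":-0.18,"dz":0,"twist":0}
    - {"grip":-1,"dx":0.02,"dy":-0.2,"dz":0,"twist":0}
    - {"grip":-1,"dx":0.02,"dy":-0.2,"dz":0,"twist":0}
    - {"grip":-1,"dx":0.02,"dy":-0.15,"dz":0,"twist":0.17}
    - {"grip":-1,"dx":0,"dy":0,"dz":0,"twist":0}

```text
t: 4.82
eef_pos: [0.4542, -0.1509, 0.1032]
tcp_rot: [1.0, 0.008, -0.0, -0.001]
ft_force: [-0.7, -1.1, -2.2]
grip_width: 0.758
grip_force: 45.5
```

```bash
python3 -c "
from h import *
go(.460,-.154,.0138,np.radians(90.5));print(arm.observe()['joint_pos'].round(2))"
```

```text
t 4.83 pos [ 0.4542 -0.1509  0.1032] j7 -1.22 w 0.758 F [-0.7 -1.1 -2.2]
shift [0.023 0.013 0.357] twist 0.013 toolx [ 1.     0.015 -0.   ] tilt [-0.     0.002 -1.   ]
[ 0.18  0.53  0.07  2.26 -0.1   0.36 -1.22]
```

>>> apply_moves:
  increments:
    - {"grip":-1,"dx":0.02,"dy":0.01,"dz":0.15,"twist":0}
    - {"grip":-1,"dx":0,"dy":0,"dz":0.13,"twist":0}
    - {"grip":-1,"dx":0,"dy":0,"dz":0.05,"twist":0}
    - {"grip":-1,"dx":0,"dy":0,"dz":0.01,"twist":0}
    - {"grip":-1,"dx":0,"dy":0,"dz":0,"twist":0}

```text
t: 5.45
eef_pos: [0.4596, -0.158, 0.0185]
tcp_rot: [1.0, 0.004, 0.001, 0.0]
ft_force: [0.9, -0.3, -2.8]
grip_width: 0.76
grip_force: 45.4
```

```bash
python3 -c "
from h import *
go(.460,-.154,.0136,np.radians(90.5))"
```

```text
t 5.45 pos [ 0.4596 -0.158   0.0185] j7 -1.21 w 0.76 F [ 0.9 -0.3 -2.8]
shift [ 0.002 -0.016  0.019] twist -0.001 toolx [1.    0.008 0.001] tilt [ 0.001 -0.    -1.   ]
```

>>> apply_moves:
  increments:
    - {"grip":-1,"dx":0,"dy":0,"dz":0.008,"twist":0}
    - {"grip":-1,"dx":0,"dy":0,"dz":0.006,"twist":0}
    - {"grip":-1,"dx":0,"dy":0,"dz":0.004,"twist":0}
    - {"grip":-1,"dx":0,"dy":0,"dz":0.002,"twist":0}
    - {"grip":-1,"dx":0,"dy":0,"dz":0,"twist":0}

```text
t: 6.08
eef_pos: [0.4593, -0.1575, 0.0133]
tcp_rot: [1.0, 0.004, 0.0, 0.0]
ft_force: [0.2, 0.1, 5.5]
grip_width: 0.766
grip_force: 46.3
```

>>> apply_moves:
  increments:
    - {"grip":1,"dx":0,"dy":0,"dz":0,"twist":0}
    - {"grip":1,"dx":0,"dy":0,"dz":0,"twist":0}
    - {"grip":1,"dx":0,"dy":0,"dz":-0.05,"twist":0}
    - {"grip":1,"dx":0,"dy":0,"dz":-0.2,"twist":0}
    - {"grip":1,"dx":0,"dy":0,"dz":-0.2,"twist":0}

```text
t: 6.7
eef_pos: [0.4587, -0.1574, 0.1268]
tcp_rot: [1.0, 0.004, -0.0, -0.0]
ft_force: [1.0, -1.0, -1.1]
grip_width: 0.997
grip_force: 0.0
```

```bash
python3 yel.py .027 0.5; python3 -c "
from h import *
c=cam('top')
m=mask(c,(22,100,90),(35,255,255),(270,200,325,260));k=big(m);print('top',rect(onz(c,k,.03)))
go(.46,-.1575,.12,np.radians(0.5))"
```

```text
area 5048 [238 175] [319 244]
(array([ 463.2, -156.9]), array([61. , 67.3]), 0.5)
ext y -0.1906657342632653 -0.12316771651577679 x 0.4324840112583708 0.49381699329409307
cast frame ext [ 0.4313 -0.1946] [ 0.4923 -0.1273] mid [ 0.4618 -0.1609] size [0.061  0.0673]
world mid 0.4632 -0.1569
t 6.75 pos [ 0.4617 -0.1585  0.1322] j7 -1.22 w 1.0 F [0.5 0.1 3.5]
shift [-0.036  0.714 -0.07 ] twist -0.168 toolx [1.    0.008 0.009] tilt [ 0.009 -0.002 -1.   ]Traceback (most recent call last):
  File "<string>", line 4, in <module>
    m=mask(c,(22,100,90),(35,255,255),(270,200,325,260));k=big(m);print('top',rect(onz(c,k,.03)))
                                                           ~~~^^^
  File "h.py", line 34, in big
    return max(cs,key=cv2.contourArea)[:,0]
           ~~~^^^^^^^^^^^^^^^^^^^^^^^^
ValueError: max() iterable argument is empty
```

>>> apply_moves:
  increments:
    - {"grip":1,"dx":0,"dy":0,"dz":0,"twist":-0.33}
    - {"grip":1,"dx":0,"dy":0,"dz":0,"twist":-0.33}
    - {"grip":1,"dx":0,"dy":0,"dz":0,"twist":-0.33}
    - {"grip":1,"dx":0,"dy":0,"dz":0,"twist":-0.33}
    - {"grip":1,"dx":0,"dy":0,"dz":0,"twist":-0.33}

```text
t: 7.42
eef_pos: [0.4586, -0.1575, 0.1254]
tcp_rot: [0.905, 0.425, -0.0, -0.0]
ft_force: [-0.8, -0.1, 0.4]
grip_width: 0.999
grip_force: 0.0
```

>>> apply_moves:
  increments:
    - {"grip":1,"dx":0,"dy":0,"dz":0,"twist":-0.33}
    - {"grip":1,"dx":0,"dy":0,"dz":0,"twist":-0.33}
    - {"grip":1,"dx":0,"dy":0,"dz":0,"twist":-0.33}
    - {"grip":1,"dx":0,"dy":0,"dz":0,"twist":-0.33}
    - {"grip":1,"dx":0,"dy":0,"dz":0,"twist":0}

```text
t: 8.05
eef_pos: [0.4586, -0.1576, 0.1253]
tcp_rot: [0.71, 0.704, -0.0, -0.0]
ft_force: [-0.9, -0.6, -1.1]
grip_width: 1.005
grip_force: 0.0
```

```bash
python3 yel.py .027 0.5; python3 -c "
from h import *
go(.4625,-.1575,.014,np.radians(0.5))
print(imaging.grab_frame('wrist')['hand_eye'].round(3))"
```

```text
area 4718 [250 173] [317 252]
(array([ 463.7, -154.8]), array([54.3, 70.3]), 0.5)
ext y -0.1899483904046308 -0.11987317711915858 x 0.4363417046409737 0.49085708697356567
cast frame ext [ 0.4352 -0.194 ] [ 0.4895 -0.1237] mid [ 0.4624 -0.1589] size [0.0543 0.0703]
world mid 0.4637 -0.1548
t 8.1 pos [ 0.4588 -0.1577  0.1253] j7 -0.15 w 0.999 F [ 1.3 -0.5 -0.4]
shift [-0.717 -0.012 -0.099] twist 2.797 toolx [0.011 1.    0.   ] tilt [-0.  0. -1.]
t 8.1 pos [ 0.4588 -0.1577  0.1253] j7 -0.15 w 0.999 F [ 1.3 -0.5 -0.4]
shift [0.001 0.015 0.445] twist -0.037 toolx [0.011 1.    0.   ] tilt [-0.  0. -1.]
[[ 0.001 -0.944 -0.329  0.086]
 [ 1.     0.001 -0.     0.   ]
 [ 0.001 -0.329  0.944 -0.129]
 [ 0.     0.     0.     1.   ]]
```

>>> apply_moves:
  increments:
    - {"grip":1,"dx":0,"dy":0.018,"dz":0.15,"twist":-0.035}
    - {"grip":1,"dx":0,"dy":0,"dz":0.15,"twist":0}
    - {"grip":1,"dx":0,"dy":0,"dz":0.08,"twist":0}
    - {"grip":1,"dx":0,"dy":0,"dz":0.045,"twist":0}
    - {"grip":1,"dx":0,"dy":0,"dz":0,"twist":0}

```text
t: 8.78
eef_pos: [0.4635, -0.1574, 0.0187]
tcp_rot: [0.703, 0.711, -0.0, -0.0]
ft_force: [-0.4, -0.9, 0.4]
grip_width: 1.003
grip_force: 0.0
```

>>> apply_moves:
  increments:
    - {"grip":-1,"dx":0,"dy":0,"dz":0,"twist":0}
    - {"grip":-1,"dx":0,"dy":0,"dz":0,"twist":0}
    - {"grip":-1,"dx":0,"dy":0,"dz":0,"twist":0}
    - {"grip":-1,"dx":0,"dy":0,"dz":0,"twist":0}
    - {"grip":-1,"dx":0,"dy":0,"dz":0,"twist":0}

```text
t: 9.4
eef_pos: [0.4641, -0.1578, 0.02]
tcp_rot: [0.703, 0.711, 0.0, 0.001]
ft_force: [-0.9, -0.5, 6.1]
grip_width: 0.623
grip_force: 42.8
```

>>> apply_moves:
  increments:
    - {"grip":-1,"dx":0,"dy":0,"dz":-0.01,"twist":0}
    - {"grip":-1,"dx":0,"dy":0,"dz":-0.08,"twist":0}
    - {"grip":-1,"dx":0,"dy":0,"dz":-0.2,"twist":0}
    - {"grip":-1,"dx":0,"dy":0,"dz":-0.2,"twist":0}
    - {"grip":-1,"dx":0,"dy":0,"dz":0,"twist":0}

```text
t: 10.02
eef_pos: [0.4658, -0.1583, 0.1447]
tcp_rot: [0.704, 0.711, 0.002, 0.003]
ft_force: [0.7, 0.7, -3.2]
grip_width: 0.624
grip_force: 43.5
```

```bash
python3 yel.py .14 0.5; python3 -c "
from h import *
c=cam('wrist')
cv2.imwrite('pics/w3.png',c[0])
go(.56,.02,.16,np.radians(0.5))"
```

```text
area 12854 [219 212] [335 348]
(array([ 466.1, -162.8]), array([59.9, 85.3]), 0.9)
ext y -0.20582401152667373 -0.12013648046007427 x 0.4360311323179393 0.49632008230498514
cast frame ext [ 0.4348 -0.2096] [ 0.4947 -0.1242] mid [ 0.4647 -0.1669] size [0.06   0.0854]
world mid 0.4662 -0.1629
t 10.07 pos [ 0.4643 -0.1581  0.143 ] j7 -0.13 w 0.622 F [-0.5  0.  -2.3]
shift [-0.715 -0.048 -0.027] twist 2.836 toolx [-0.01   1.    -0.001] tilt [ 0.003 -0.001 -1.   ]
t 10.12 pos [ 0.4631 -0.1579  0.1417] j7 -0.13 w 0.617 F [ 0.   0.8 -3. ]
shift [ 0.708  0.395 -0.074] twist 0.003 toolx [-0.01  1.   -0.  ] tilt [ 0. -0. -1.]
```

View pics/w3.png

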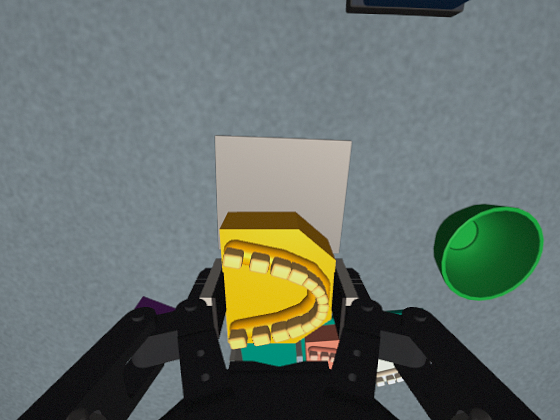

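>>> apply_moves:
  increments:
    - {"grip":-1,"dx":0.1,"dy":0.09,"dz":-0.06,"twist":0}
    - {"grip":-1,"dx":0.11,"dy":0.1,"dz":-0.06,"twist":0}
    - {"grip":-1,"dx":0.11,"dy":0.1,"dz":-0.06,"twist":0}
    - {"grip":-1,"dx":0.11,"dy":0.1,"dz":-0.05,"twist":0}
    - {"grip":-1,"dx":0,"dy":0,"dz":0,"twist":0}

```text
t: 10.75
eef_pos: [0.562, -0.0451, 0.1984]
tcp_rot: [0.701, 0.713, 0.001, -0.0]
ft_force: [-0.5, -1.2, -2.3]
grip_width: 0.625
grip_force: 43.5
```

```bash
python3 -c "
from h import *
go(.56,.02,.16,np.radians(0.5))
c=cam('wrist')
cv2.imwrite('pics/w4.png',c[0]);np.savez('w4.npz',K=c[1],D=c[2],W=c[3])
cv2.imwrite('pics/w4b.png',cv2.resize(c[0],None,fx=1.42,fy=1.42,interpolation=cv2.INTER_CUBIC))"
```

```text
t 10.75 pos [ 0.562  -0.0451  0.1984] j7 -0.28 w 0.625 F [-0.5 -1.2 -2.3]
shift [ 0.26  -0.004  0.154] twist 0.015 toolx [-0.016  1.     0.003] tilt [ 0.002  0.003 -1.   ]
```

View pics/w4b.png

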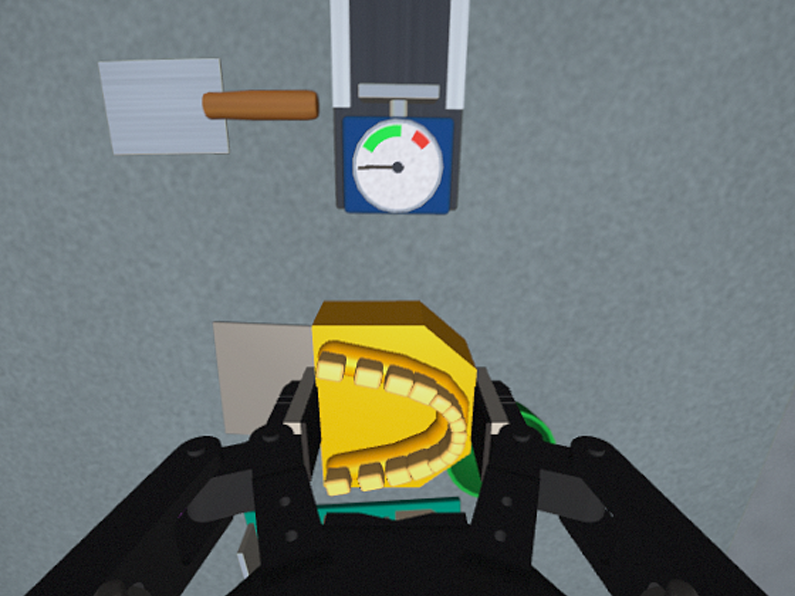

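Run:
```python
from h import *
d=np.load('w4.npz');im=cv2.imread('pics/w4.png');c=(im,d['K'],d['D'],d['W'])
g=cv2.cvtColor(im,cv2.COLOR_BGR2GRAY).astype(int)
for r in (10,30,50,60,63,66): print(r,g[r,222:342].tolist())
print('col280',g[40:90,275].tolist())
m=mask(c,(0,0,130),(180,50,255),(245,80,315,153));k=big(cv2.morphologyEx(m,cv2.MORPH_CLOSE,np.ones((9,9))))
e=cv2.fitEllipse(k);print('dial',e[0],e[1],onz(c,[e[0]],.057))
m=mask(c,(100,80,20),(130,255,255),(230,70,330,160));print('blue',rect(onz(c,cv2.findNonZero(m)[:,0],.055)))
```

```text
10 [119, 124, 127, 127, 125, 124, 125, 127, 127, 123, 147, 196, 203, 202, 199, 199, 199, 199, 199, 203, 207, 204, 202, 172, 82, 59, 64, 66, 64, 65, 65, 66, 65, 62, 64, 65, 64, 65, 66, 62, 63, 64, 62, 64, 65, 67, 63, 65, 66, 64, 65, 66, 67, 66, 65, 67, 65, 66, 64, 65, 65, 67, 66, 66, 67, 67, 65, 63, 65, 65, 64, 65, 63, 67, 70, 66, 65, 64, 64, 64, 66, 66, 63, 65, 65, 62, 65, 64, 66, 67, 66, 66, 67, 63, 83, 182, 205, 200, 199, 199, 200, 198, 196, 203, 205, 206, 203, 187, 149, 127, 130, 129, 127, 129, 127, 129, 127, 125, 123, 122]
30 [125, 126, 130, 130, 125, 123, 123, 122, 121, 120, 126, 178, 207, 206, 203, 200, 198, 199, 201, 203, 207, 209, 208, 185, 112, 60, 65, 67, 66, 67, 68, 67, 66, 66, 67, 66, 66, 64, 65, 65, 66, 62, 65, 66, 68, 67, 66, 68, 67, 67, 68, 67, 69, 67, 66, 66, 68, 66, 65, 67, 67, 68, 66, 68, 70, 69, 68, 65, 64, 64, 66, 65, 65, 68, 70, 68, 68, 66, 65, 68, 65, 65, 69, 67, 65, 66, 66, 66, 68, 67, 68, 67, 64, 89, 174, 205, 206, 204, 199, 200, 199, 199, 204, 208, 207, 206, 190, 139, 123, 125, 126, 128, 130, 133, 132, 130, 126, 124, 122, 123]
50 [129, 128, 132, 132, 132, 130
[... 1995 characters left out ...]
 166, 167, 168, 167, 168, 167, 166, 168, 168, 166, 168, 168, 169, 167, 168, 168, 166, 167, 168, 169, 169, 167, 168, 168, 171, 156, 104, 64, 68, 69, 67, 143, 200, 208, 208, 203, 200, 199, 202, 208, 211, 211, 210, 192, 148, 129, 129, 130, 127, 127, 130, 132, 133, 134, 132, 132, 131, 135, 133]
col280 [68, 71, 69, 68, 67, 68, 70, 71, 67, 69, 70, 70, 69, 68, 68, 68, 68, 66, 77, 132, 164, 168, 168, 168, 168, 167, 166, 168, 155, 74, 91, 152, 149, 149, 149, 149, 151, 150, 152, 150, 150, 136, 90, 81, 140, 169, 187, 216, 198, 159]
dial (279.510498046875, 121.5784912109375) (67.60545349121094, 78.04708862304688) [[0.56206631 0.03046394 0.057     ]]
blue (array([562.1,  34.5]), array([69.2, 59.3]), 0.1)
```

Run:
```python
from h import *
d=np.load('w4.npz');im=cv2.imread('pics/w4.png');c=(im,d['K'],d['D'],d['W'])
g=cv2.GaussianBlur(cv2.cvtColor(im,cv2.COLOR_BGR2GRAY),(3,3),0).astype(float)
def edge(v,i0,thr,up):
    for i in range(i0,i0+20):
        a,b=v[i],v[i+1]
        if (a<thr<=b) if up else (a>thr>=b): return i+(a-thr)/(a-b)
# anvil far top edge
P=[(x,edge(g[:,x],50,118,True)) for x in range(256,305,4)]
A=onz(c,P,.049);l=np.polyfit(A[:,0],A[:,1],1);print('anvil face y=',np.polyval(l,A[:,0].mean()),'slope deg',np.degrees(np.arctan(l[0])),A[[0,-1]].round(4))
print('anvil x ends',onz(c,[(251.6,63),(309,63)],.049))
for z in (.018,.022,.026,.03):
    L=[];Q=[];I=[];J=[]
    for r in range(5,66,6):
        L.append((edge(g[r],226,165,True),r));I.append((edge(g[r],241,130,False),r));J.append((edge(g[r],308,130,True),r));Q.append((edge(g[r],320,165,False),r))
    L,I,J,Q=[onz(c,v,z) for v in (L,I,J,Q)]
    s=[np.degrees(np.polyfit(v[:,1],v[:,0],1)[0]).round(2) for v in (L,I,J,Q)]
    m=[v[:,0].mean().round(4) for v in (L,I,J,Q)]
    print(z,m,s,'outer w',m[3]-m[0],'inner',m[2]-m[1],'mid',(m[0]+m[3])/2,'at y',L[:,1].mean().round(3))
```

```text
anvil face y= 0.08295593723943187 slope deg 0.069803994355286 [[0.5407 0.083  0.049 ]
 [0.5824 0.083  0.049 ]]
anvil x ends [[0.53684181 0.07926087 0.049     ]
 [0.5869126  0.08016089 0.049     ]]
0.018 [np.float64(0.5166), np.float64(0.5289), np.float64(0.5946), np.float64(0.607)] [np.float64(-0.02), np.float64(-0.29), np.float64(0.07), np.float64(-0.25)] outer w 0.09040000000000004 inner 0.06569999999999998 mid 0.5618 at y 0.108
0.022 [np.float64(0.5172), np.float64(0.5293), np.float64(0.5942), np.float64(0.6064)] [np.float64(-0.02), np.float64(-0.29), np.float64(0.07), np.float64(-0.25)] outer w 0.08920000000000006 inner 0.06489999999999996 mid 0.5618000000000001 at y 0.107
0.026 [np.float64(0.5178), np.float64(0.5297), np.float64(0.5938), np.float64(0.6058)] [np.float64(-0.02), np.float64(-0.29), np.float64(0.07), np.float64(-0.25)] outer w 0.08799999999999997 inner 0.06410000000000005 mid 0.5618000000000001 at y 0.106
0.03 [np.float64(0.5183), np.float64(0.5302), np.float64(0.5933), np.float64(0.6052)] [np.float64(-0.02), np.float64(-0.29), np.float64(0.07), np.float64(-0.25)] outer w 0.08689999999999998 inner 0.06310000000000004 mid 0.56175 at y 0.105
```

```bash
python3 -c "
from h import *
go(.5618,.133,.10,np.radians(0.1))"
```

```text
t 10.8 pos [ 0.5597 -0.0474  0.1975] j7 -0.28 w 0.62 F [-0.2 -0.5 -2.2]
shift [0.721 0.019 0.39 ] twist 0.024 toolx [-0.014  1.     0.001] tilt [-0.003  0.001 -1.   ]
```

>>> apply_moves:
  increments:
    - {"grip":-1,"dx":0.16,"dy":0.005,"dz":0.05,"twist":0.024}
    - {"grip":-1,"dx":0.2,"dy":0.005,"dz":0.1,"twist":0}
    - {"grip":-1,"dx":0.2,"dy":0,"dz":0.1,"twist":0}
    - {"grip":-1,"dx":0.15,"dy":0,"dz":0.1,"twist":0}
    - {"grip":-1,"dx":0,"dy":0,"dz":0,"twist":0}

```text
t: 11.42
eef_pos: [0.5587, 0.1313, 0.1081]
tcp_rot: [0.705, 0.709, -0.003, -0.003]
ft_force: [-0.1, 0.2, -1.2]
grip_width: 0.622
grip_force: 43.4
```

```bash
python3 -c "
from h import *
go(.5618,.133,.037,np.radians(0.1))
c=cam('wrist');cv2.imwrite('pics/w5.png',c[0])
go(.5618,.133,.037,np.radians(0.1))
c=cam('scene');cv2.imwrite('pics/s5.png',c[0])
"
```

```text
t 11.43 pos [0.5587 0.1313 0.1081] j7 -0.68 w 0.622 F [-0.1  0.2 -1.2]
shift [0.007 0.015 0.284] twist 0.005 toolx [-0.005  1.    -0.   ] tilt [-0.007 -0.    -1.   ]
t 11.47 pos [0.5595 0.1286 0.1089] j7 -0.68 w 0.625 F [-0.3 -0.3 -2. ]
shift [0.018 0.011 0.288] twist -0.001 toolx [-0.001  1.    -0.002] tilt [-0.006 -0.002 -1.   ]
```

View pics/w5.png

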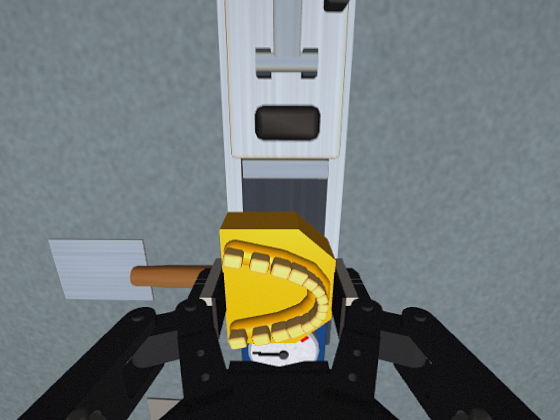

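Run:
```python
from h import *
c=cam('wrist')
m=mask(c,(0,0,0),(180,255,70),(250,95,325,145));k=big(m);print(k.min(0),k.max(0),'handle top',onz(c,[k.min(0),k.max(0),cen(m)],.102))
g=cv2.cvtColor(c[0],cv2.COLOR_BGR2GRAY);print(g[150:190,285].tolist())
print('jawface',onz(c,[(285,178)],.05))
go(.5618,.133,.037,np.radians(0.1))
```

```text
[250  95] [314 129] handle top [[0.54812734 0.21862359 0.102     ]
 [0.57676898 0.20408749 0.102     ]
 [0.56223591 0.21149538 0.102     ]]
[145, 67, 127, 175, 174, 171, 169, 168, 169, 170, 169, 171, 171, 173, 174, 173, 171, 168, 168, 172, 129, 62, 65, 66, 65, 64, 68, 67, 65, 67, 67, 66, 65, 66, 65, 65, 64, 67, 68, 67]
jawface [[0.5646825 0.169257  0.05     ]]
t 11.57 pos [0.5612 0.1262 0.1103] j7 -0.68 w 0.617 F [ 0.9  0.1 -0.9]
shift [0.028 0.003 0.293] twist -0.009 toolx [ 0.003  1.    -0.003] tilt [-0.003 -0.003 -1.   ]
```

>>> apply_moves:
  increments:
    - {"grip":-1,"dx":0,"dy":0,"dz":0.05,"twist":0}
    - {"grip":-1,"dx":0,"dy":0,"dz":0.05,"twist":0}
    - {"grip":-1,"dx":0,"dy":0,"dz":0,"twist":0}
    - {"grip":-1,"dx":0,"dy":0,"dz":0,"twist":0}
    - {"grip":-1,"dx":0,"dy":0,"dz":0,"twist":0}

```text
t: 12.2
eef_pos: [0.5625, 0.1287, 0.0869]
tcp_rot: [0.708, 0.707, 0.0, 0.0]
ft_force: [-0.8, -0.7, -1.9]
grip_width: 0.621
grip_force: 43.4
```

Run:
```python
from h import *
for i in range(2):
    c=cam('wrist')
    m=mask(c,(0,0,0),(180,255,70),(245,60,335,150));k=big(m);print(k.min(0),k.max(0),'handle top',onz(c,[k.min(0),k.max(0)],.102).round(4).tolist())
    g=cv2.cvtColor(c[0],cv2.COLOR_BGR2GRAY)[:,285].astype(int);e=[r for r in range(125,215) if g[r]>120 and g[r+1]<110];print(e,onz(c,[(285,r+.5) for r in e],.05)[:,1])
    go(.5618,.133,.037,np.radians(0.1))
```

```text
[245  96] [315 137] handle top [[0.5506, 0.219, 0.102], [0.5768, 0.2042, 0.102]]
[158, 180] [0.18766388 0.17483424]
t 12.25 pos [0.5625 0.1287 0.0869] j7 -0.7 w 0.621 F [ 1.1  0.1 -1.5]
shift [ 0.017 -0.003  0.2  ] twist -0.006 toolx [0.001 1.    0.   ] tilt [ 0.001  0.    -1.   ]
[245  96] [315 137] handle top [[0.5505, 0.219, 0.102], [0.5768, 0.2042, 0.102]]
[158, 180] [0.18761855 0.17478858]
t 12.3 pos [0.5625 0.1287 0.0869] j7 -0.7 w 0.622 F [ 0.6 -0.3 -3.1]
shift [ 0.017 -0.003  0.2  ] twist -0.006 toolx [0.001 1.    0.   ] tilt [ 0.001  0.    -1.   ]
```

Run:
```python
from h import *
c=cam('top');im=cv2.imread('pics/top0.png');c=(im,)+c[1:]
g=cv2.cvtColor(im,cv2.COLOR_BGR2GRAY).astype(int)
for r in (190,194,198): print(r,g[r,160:230].tolist())
for r in (192,194): print(onz(c,[(186.5,r),(216.5,r)],.0495).round(4).tolist())
```

```text
190 [138, 143, 144, 106, 174, 147, 33, 26, 37, 55, 29, 3, 4, 0, 0, 19, 137, 180, 177, 175, 176, 172, 147, 141, 144, 134, 54, 43, 44, 43, 43, 43, 42, 44, 42, 44, 45, 44, 42, 41, 44, 45, 44, 44, 44, 44, 45, 46, 45, 45, 47, 47, 47, 44, 46, 46, 41, 108, 148, 138, 91, 39, 43, 32, 120, 189, 202, 198, 199, 200]
194 [129, 147, 117, 57, 95, 179, 175, 81, 2, 0, 2, 1, 2, 6, 0, 32, 185, 179, 174, 177, 178, 173, 143, 139, 144, 132, 26, 43, 41, 43, 42, 42, 43, 41, 42, 44, 44, 43, 45, 43, 43, 46, 45, 44, 44, 45, 45, 47, 45, 46, 46, 45, 43, 44, 46, 43, 49, 112, 144, 114, 120, 148, 147, 108, 139, 162, 130, 154, 186, 197]
198 [167, 167, 168, 171, 169, 170, 172, 172, 172, 175, 174, 177, 177, 175, 179, 176, 176, 176, 174, 176, 174, 157, 140, 141, 150, 149, 39, 43, 43, 45, 44, 43, 45, 46, 43, 46, 46, 43, 45, 45, 46, 44, 45, 45, 45, 46, 46, 45, 46, 48, 45, 44, 46, 45, 44, 42, 43, 107, 148, 108, 48, 43, 42, 41, 40, 89, 135, 141, 135, 132]
[[0.5611, 0.1718, 0.0495], [0.5631, 0.0846, 0.0495]]
[[0.5552, 0.1715, 0.0495], [0.5573, 0.0844, 0.0495]]
```

>>> apply_moves:
  increments:
    - {"grip":-1,"dx":0.004,"dy":-0.003,"dz":0.06,"twist":0}
    - {"grip":-1,"dx":0,"dy":0,"dz":0.06,"twist":0}
    - {"grip":-1,"dx":0,"dy":0,"dz":0.05,"twist":0}
    - {"grip":-1,"dx":0,"dy":0,"dz":0.02,"twist":0}
    - {"grip":-1,"dx":0,"dy":0,"dz":0,"twist":0}

```text
t: 12.98
eef_pos: [0.5612, 0.1296, 0.0384]
tcp_rot: [0.708, 0.707, -0.0, -0.0]
ft_force: [0.4, 0.1, -1.8]
grip_width: 0.621
grip_force: 43.5
```

```bash
python3 -c "
from h import *
go(.5618,.130,.035,np.radians(0.1))"
```

```text
t 12.97 pos [0.5612 0.1296 0.0384] j7 -0.74 w 0.621 F [ 0.4  0.1 -1.8]
shift [0.002 0.003 0.014] twist -0.006 toolx [ 0.001  1.    -0.   ] tilt [-0.001 -0.    -1.   ]
```

>>> apply_moves:
  increments:
    - {"grip":-1,"dx":0,"dy":0,"dz":0.005,"twist":0}
    - {"grip":-1,"dx":0,"dy":0,"dz":0.004,"twist":0}
    - {"grip":-1,"dx":0,"dy":0,"dz":0.003,"twist":0}
    - {"grip":-1,"dx":0,"dy":0,"dz":0.002,"twist":0}
    - {"grip":-1,"dx":0,"dy":0,"dz":0,"twist":0}

```text
t: 13.6
eef_pos: [0.5615, 0.1295, 0.0356]
tcp_rot: [0.708, 0.707, 0.0, 0.0]
ft_force: [-0.2, 0.2, -1.3]
grip_width: 0.625
grip_force: 43.5
```

>>> apply_moves:
  increments:
    - {"grip":-1,"dx":0,"dy":0,"dz":0.003,"twist":0}
    - {"grip":-1,"dx":0,"dy":0,"dz":0.003,"twist":0}
    - {"grip":-1,"dx":0,"dy":0,"dz":0,"twist":0}
    - {"grip":-1,"dx":0,"dy":0,"dz":0,"twist":0}
    - {"grip":-1,"dx":0,"dy":0,"dz":0,"twist":0}

```text
t: 14.22
eef_pos: [0.5615, 0.1296, 0.0351]
tcp_rot: [0.708, 0.707, 0.0, 0.0]
ft_force: [-2.2, -0.2, 7.1]
grip_width: 0.62
grip_force: 44.5
```

>>> apply_moves:
  increments:
    - {"grip":1,"dx":0,"dy":0,"dz":0,"twist":0}
    - {"grip":1,"dx":0,"dy":0,"dz":0,"twist":0}
    - {"grip":1,"dx":0,"dy":0,"dz":-0.05,"twist":0}
    - {"grip":1,"dx":0,"dy":0,"dz":-0.2,"twist":0}
    - {"grip":1,"dx":0,"dy":0,"dz":-0.2,"twist":0}

```text
t: 14.85
eef_pos: [0.5612, 0.1295, 0.148]
tcp_rot: [0.708, 0.707, -0.0, -0.0]
ft_force: [0.7, -0.2, 0.4]
grip_width: 0.995
grip_force: 0.0
```

>>> apply_moves:
  increments:
    - {"grip":1,"dx":-0.1,"dy":0,"dz":-0.1,"twist":0}
    - {"grip":1,"dx":-0.15,"dy":0,"dz":0,"twist":0}
    - {"grip":1,"dx":0,"dy":0,"dz":0,"twist":0}
    - {"grip":1,"dx":0,"dy":0,"dz":0,"twist":0}
    - {"grip":1,"dx":0,"dy":0,"dz":0,"twist":0}

```text
t: 15.48
eef_pos: [0.5613, 0.0685, 0.1717]
tcp_rot: [0.707, 0.707, 0.0, -0.0]
ft_force: [-0.6, 0.8, -0.2]
grip_width: 0.998
grip_force: 0.0
```

```bash
python3 - <<'E'
from h import *
c=cam('wrist');cv2.imwrite('pics/w6.png',c[0]);np.savez('w6.npz',K=c[1],D=c[2],W=c[3])
go(.5618,.2115,.085,np.radians(90))
E
python3 yel.py .042 0
```

```text
t 15.53 pos [0.5612 0.0685 0.1715] j7 -0.53 w 0.997 F [-0.1  0.3  0.3]
shift [0.572 0.003 0.347] twist -2.999 toolx [-0.001  1.     0.001] tilt [-0.     0.001 -1.   ]
area 4493 [247  98] [310 175]
(array([561.6, 130.6]), array([54.4, 65.6]), 0.1)
ext y 0.09772546507070036 0.16334353071398153 x 0.5343325408393435 0.5887581224786956
cast frame ext [0.5343 0.0977] [0.5888 0.1633] mid [0.5615 0.1305] size [0.0544 0.0656]
world mid 0.5615 0.1305
t 15.57 pos [0.5612 0.0684 0.1715] j7 -0.53 w 1.001 F [ 0.6 -0.1 -0.2]
shift [-1.621 -0.43   0.085] twist 2.818 toolx [-0.     1.     0.001] tilt [-0.     0.001 -1.   ]
```

View pics/w6.png

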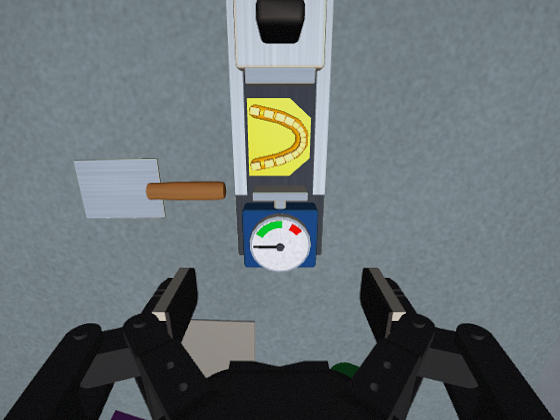

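>>> apply_moves:
  increments:
    - {"grip":1,"dx":0.18,"dy":0.005,"dz":0,"twist":0}
    - {"grip":1,"dx":0.2,"dy":0,"dz":0,"twist":0}
    - {"grip":1,"dx":0.19,"dy":0,"dz":0,"twist":0}
    - {"grip":1,"dx":0,"dy":0,"dz":0.1,"twist":0}
    - {"grip":1,"dx":0,"dy":0,"dz":0,"twist":0}

```text
t: 16.2
eef_pos: [0.561, 0.2101, 0.1448]
tcp_rot: [0.707, 0.707, -0.002, -0.001]
ft_force: [0.2, -0.5, 0.9]
grip_width: 0.999
grip_force: 0.0
```

```bash
python3 -c "
from h import *
go(.5622,.2115,.082,np.radians(0))"
```

```text
t 16.2 pos [0.561  0.2101 0.1448] j7 -0.77 w 0.999 F [ 0.2 -0.5  0.9]
shift [0.006 0.006 0.251] twist 0.002 toolx [-0.001  1.    -0.002] tilt [-0.004 -0.002 -1.   ]
```

>>> apply_moves:
  increments:
    - {"grip":1,"dx":0.005,"dy":0.004,"dz":0.1,"twist":0}
    - {"grip":1,"dx":0,"dy":0,"dz":0.08,"twist":0}
    - {"grip":1,"dx":0,"dy":0,"dz":0.06,"twist":0}
    - {"grip":1,"dx":0,"dy":0,"dz":0,"twist":0}
    - {"grip":1,"dx":0,"dy":0,"dz":0,"twist":0}

```text
t: 16.82
eef_pos: [0.5642, 0.2109, 0.0869]
tcp_rot: [0.708, 0.707, 0.0, 0.0]
ft_force: [-0.2, 0.8, 0.7]
grip_width: 1.003
grip_force: 0.0
```

>>> apply_moves:
  increments:
    - {"grip":-1,"dx":0,"dy":0,"dz":0,"twist":0}
    - {"grip":-1,"dx":0,"dy":0,"dz":0,"twist":0}
    - {"grip":-1,"dx":0,"dy":0,"dz":0,"twist":0}
    - {"grip":-1,"dx":0,"dy":0,"dz":0,"twist":0}
    - {"grip":-1,"dx":0,"dy":0,"dz":0,"twist":0}
  newtons: 60

```text
t: 17.45
eef_pos: [0.5621, 0.2108, 0.0871]
tcp_rot: [0.708, 0.707, -0.001, -0.0]
ft_force: [-3.6, -0.6, 6.4]
grip_width: 0.339
grip_force: 61.3
```

>>> apply_moves:
  increments:
    - {"grip":-1,"dx":-0.01,"dy":0,"dz":0,"twist":0}
    - {"grip":-1,"dx":-0.02,"dy":0,"dz":0,"twist":0}
    - {"grip":-1,"dx":-0.02,"dy":0,"dz":0,"twist":0}
    - {"grip":-1,"dx":0,"dy":0,"dz":0,"twist":0}
    - {"grip":-1,"dx":0,"dy":0,"dz":0,"twist":0}

```text
t: 18.08
eef_pos: [0.5622, 0.2038, 0.0871]
tcp_rot: [0.707, 0.707, 0.002, -0.003]
ft_force: [-3.7, 8.9, 2.5]
grip_width: 0.339
grip_force: 60.8
```

```bash
python3 -c "
from h import *
go(.5622,.185,.082,np.radians(0))
c=cam('scene');d=cam('top');p=proj(c,[[.562,.032,.057]])[0].astype(int);q=proj(d,[[.562,.032,.057]])[0].astype(int)
f=lambda im,p:cv2.resize(im[p[1]-40:p[1]+40,p[0]-40:p[0]+40],(400,400),interpolation=cv2.INTER_CUBIC)
cv2.imwrite('pics/j1.png',np.hstack([f(c[0],p),f(d[0],q)]))"
```

```text
t 18.07 pos [0.5622 0.2038 0.0871] j7 -0.81 w 0.339 F [-3.7  8.9  2.5]
shift [-0.075  0.     0.02 ] twist 0.002 toolx [-0.001  1.     0.007] tilt [-0.001  0.007 -1.   ]
```

View pics/j1.png

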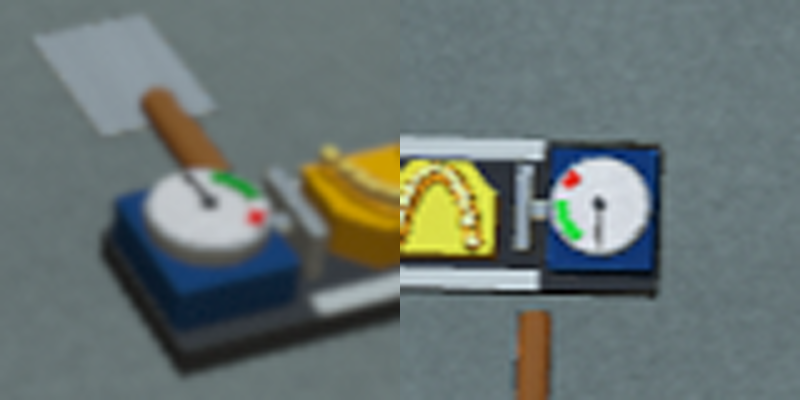

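```bash
cat > nd.py <<'E'
from h import *
go(.5622,.181,.087,0)
th=np.arange(-.4,2.7,.02)
for n in ('top','scene'):
    c=cam(n)
    if n=='top' :
        ctr=np.array([.5637,.0333])
    V=c[0].max(2).astype(np.float32)
    # refine dial centre from white mask
    p=proj(c,[[.562,.032,.057]])[0].astype(int)
    m=cv2.inRange(c[0],(100,0,100),(255,255,255));m=cv2.inRange(cv2.cvtColor(c[0],cv2.COLOR_BGR2HSV),(0,0,110),(180,60,255))
    b=np.zeros_like(m);cv2.circle(b,tuple(int(v) for v in p),14,255,-1);m=cv2.morphologyEx(m&b,cv2.MORPH_OPEN,np.ones((3,3)))
    k=cv2.convexHull(big(m))[:,0];P=onz(c,k,.057);(cx,cy),r=cv2.minEnclosingCircle((P[:,:2]*1000).astype(np.float32))
    res=[]
    for t in th:
        X=[[cx/1000-np.cos(t)*q,cy/1000+np.sin(t)*q,.058] for q in np.arange(.006,.017,.001)]
        u=proj(c,X).astype(np.float32);res.append(cv2.remap(V,u[:,0].reshape(-1,1),u[:,1].reshape(-1,1),cv2.INTER_LINEAR).mean())
    res=np.array(res);w=np.clip(np.median(res)-30-res,0,None);i=res.argmin();s=abs(th-th[i])<.35
    print(n,'ctr',round(cx),round(cy),'r',round(r),'needle',th[i].round(2),'wmean',((w*th)[s].sum()/max(w[s].sum(),1e-6)).round(2),'min',res[i].round(),'med',np.median(res).round())
E
python3 nd.py
```

```text
t 18.18 pos [0.5621 0.2038 0.0871] j7 -0.81 w 0.341 F [-3.4  8.   2.3]
shift [-0.091  0.    -0.   ] twist 0.002 toolx [-0.001  1.     0.007] tilt [-0.001  0.007 -1.   ]
top ctr 561 33 r 28 needle 0.16 wmean 0.15 min 150.0 med 217.0
scene ctr 558 29 r 36 needle 0.3 wmean 0.0 min 140.0 med 166.0
```

>>> apply_moves:
  increments:
    - {"grip":-1,"dx":-0.02,"dy":0,"dz":0,"twist":0}
    - {"grip":-1,"dx":-0.02,"dy":0,"dz":0,"twist":0}
    - {"grip":-1,"dx":-0.01,"dy":0,"dz":0,"twist":0}
    - {"grip":-1,"dx":0,"dy":0,"dz":0,"twist":0}
    - {"grip":-1,"dx":0,"dy":0,"dz":0,"twist":0}

```text
t: 18.9
eef_pos: [0.5622, 0.1925, 0.0871]
tcp_rot: [0.707, 0.708, 0.003, -0.003]
ft_force: [-4.1, 10.9, 1.3]
grip_width: 0.337
grip_force: 60.7
```

```bash
python3 nd.py
```

```text
t 18.9 pos [0.5622 0.1925 0.0871] j7 -0.79 w 0.337 F [-4.1 10.9  1.3]
shift [-0.046  0.    -0.   ] twist 0.003 toolx [-0.001  1.     0.009] tilt [-0.001  0.009 -1.   ]
top ctr 561 33 r 28 needle 0.16 wmean 0.15 min 150.0 med 217.0
scene ctr 558 29 r 36 needle 0.3 wmean 0.0 min 140.0 med 166.0
```

```bash
cat > nd.py <<'E'
from h import *
go(.5622,.181,.087,0)
th=np.arange(-.5,2.7,.02)
c=cam('top');V=c[0].max(2).astype(np.float32)
q=proj(c,[[.562,.032,.057]])[0].astype(int)
X0=onz(c,[q+np.array([-.1,.9])],.057)[0];cy0=.0347
res=[]
for t in th:
    X=[[X0[0]-np.cos(t)*r,cy0+np.sin(t)*r,.057] for r in np.arange(.006,.017,.001)]
    u=proj(c,X).astype(np.float32);res.append(cv2.remap(V,u[:,0].reshape(-1,1),u[:,1].reshape(-1,1),cv2.INTER_LINEAR).mean())
res=np.array(res);i=res.argmin();s=abs(th-th[i])<.35;w=np.clip(np.median(res)-25-res,0,None)*s
print('hub',X0.round(4),'needle',th[i].round(2),'wmean',((w*th).sum()/w.sum()).round(2),'min',res[i].round(),'med',np.median(res).round())
# tip-of-dark check: darkest pixels around hub
b=V[q[1]-9:q[1]+11,q[0]-10:q[0]+10];yx=np.argwhere(b<b.max()*.62)
# cast & jaw in top view
m=mask(c,(22,100,90),(35,255,255),(170,170,230,215))
if m.any(): print('cast',rect(onz(c,big(cv2.morphologyEx(m,cv2.MORPH_CLOSE,np.ones((5,5)))),.042)))
E
python3 nd.py
```

```text
t 19.0 pos [0.5622 0.1925 0.0871] j7 -0.79 w 0.337 F [-3.  11.   0.9]
shift [-0.046 -0.     0.   ] twist 0.003 toolx [-0.001  1.     0.009] tilt [-0.     0.009 -1.   ]
hub [0.5603 0.0335 0.057 ] needle 0.06 wmean 0.03 min 143.0 med 221.0
cast (array([560.7, 123.5]), array([53., 68.]), 1.4)
```

>>> apply_moves:
  increments:
    - {"grip":-1,"dx":-0.012,"dy":0,"dz":0,"twist":0}
    - {"grip":-1,"dx":-0.01,"dy":0,"dz":0,"twist":0}
    - {"grip":-1,"dx":-0.006,"dy":0,"dz":0,"twist":0}
    - {"grip":-1,"dx":0,"dy":0,"dz":0,"twist":0}
    - {"grip":-1,"dx":0,"dy":0,"dz":0,"twist":0}

```text
t: 19.68
eef_pos: [0.5622, 0.1858, 0.0871]
tcp_rot: [0.707, 0.708, 0.003, -0.003]
ft_force: [-3.9, 10.6, 0.7]
grip_width: 0.34
grip_force: 60.7
```

```bash
python3 nd.py
```

```text
t 19.68 pos [0.5622 0.1858 0.0871] j7 -0.78 w 0.34 F [-3.9 10.6  0.7]
shift [-0.019 -0.     0.   ] twist 0.003 toolx [-0.002  1.     0.009] tilt [-0.     0.009 -1.   ]
hub [0.5603 0.0335 0.057 ] needle 0.06 wmean 0.03 min 142.0 med 221.0
cast (array([560.9, 116.2]), array([53. , 65.2]), 1.4)
```

>>> apply_moves:
  increments:
    - {"grip":-1,"dx":-0.008,"dy":0,"dz":0,"twist":0}
    - {"grip":-1,"dx":-0.008,"dy":0,"dz":0,"twist":0}
    - {"grip":-1,"dx":0,"dy":0,"dz":0,"twist":0}
    - {"grip":-1,"dx":0,"dy":0,"dz":0,"twist":0}
    - {"grip":-1,"dx":0,"dy":0,"dz":0,"twist":0}

```text
t: 20.35
eef_pos: [0.5622, 0.183, 0.0871]
tcp_rot: [0.706, 0.708, 0.004, -0.004]
ft_force: [-2.7, 12.8, -0.8]
grip_width: 0.343
grip_force: 60.6
```

```bash
python3 nd.py
```

```text
t 20.35 pos [0.5622 0.183  0.0871] j7 -0.78 w 0.343 F [-2.7 12.8 -0.8]
shift [-0.008 -0.     0.   ] twist 0.004 toolx [-0.002  1.     0.011] tilt [-0.     0.011 -1.   ]
hub [0.5603 0.0335 0.057 ] needle 0.8 wmean 0.79 min 137.0 med 221.0
cast (array([561. , 111.9]), array([53. , 62.3]), 1.4)
```

>>> apply_moves:
  increments:
    - {"grip":-1,"dx":-0.006,"dy":0,"dz":0,"twist":0}
    - {"grip":-1,"dx":0,"dy":0,"dz":0,"twist":0}
    - {"grip":-1,"dx":0,"dy":0,"dz":0,"twist":0}
    - {"grip":-1,"dx":0,"dy":0,"dz":0,"twist":0}
    - {"grip":-1,"dx":0,"dy":0,"dz":0,"twist":0}

```text
t: 21.02
eef_pos: [0.5622, 0.1823, 0.0871]
tcp_rot: [0.706, 0.708, 0.004, -0.004]
ft_force: [-3.5, 12.8, -0.9]
grip_width: 0.341
grip_force: 60.4
```

```bash
python3 nd.py
```

```text
t 21.02 pos [0.5622 0.1823 0.0871] j7 -0.77 w 0.341 F [-3.5 12.8 -0.9]
shift [-0.005 -0.     0.   ] twist 0.006 toolx [-0.003  1.     0.012] tilt [ 0.001  0.012 -1.   ]
hub [0.5603 0.0335 0.057 ] needle 0.96 wmean 0.98 min 117.0 med 221.0
cast (array([561. , 110.5]), array([53. , 59.5]), 1.4)
```

>>> apply_moves:
  increments:
    - {"grip":-1,"dx":0.015,"dy":0,"dz":0,"twist":0}
    - {"grip":-1,"dx":0.015,"dy":0,"dz":0,"twist":0}
    - {"grip":-1,"dx":0,"dy":0,"dz":0,"twist":0}
    - {"grip":-1,"dx":0,"dy":0,"dz":0,"twist":0}
    - {"grip":-1,"dx":0,"dy":0,"dz":0,"twist":0}

```text
t: 21.7
eef_pos: [0.5622, 0.1824, 0.0871]
tcp_rot: [0.707, 0.707, -0.0, -0.001]
ft_force: [-4.3, 2.2, 5.2]
grip_width: 0.339
grip_force: 61.2
```

```bash
python3 nd.py
```

```text
t 21.7 pos [0.5622 0.1824 0.0871] j7 -0.78 w 0.339 F [-4.3  2.2  5.2]
shift [-0.006 -0.     0.   ] twist 0.001 toolx [-0.     1.     0.001] tilt [-0.002  0.001 -1.   ]
hub [0.5603 0.0335 0.057 ] needle 0.94 wmean 0.96 min 122.0 med 221.0
cast (array([561. , 114.3]), array([53. , 67.2]), 1.4)
```

>>> apply_moves:
  increments:
    - {"grip":1,"dx":0,"dy":0,"dz":0,"twist":0}
    - {"grip":1,"dx":0,"dy":0,"dz":0,"twist":0}
    - {"grip":1,"dx":0,"dy":0,"dz":-0.1,"twist":0}
    - {"grip":1,"dx":0,"dy":0,"dz":-0.2,"twist":0}
    - {"grip":1,"dx":0,"dy":0,"dz":-0.1,"twist":0}

```text
t: 22.38
eef_pos: [0.5653, 0.1808, 0.1889]
tcp_rot: [0.708, 0.706, 0.002, 0.001]
ft_force: [-0.4, 0.6, -0.0]
grip_width: 1.002
grip_force: 0.0
```

>>> apply_moves:
  increments:
    - {"grip":-1,"dx":0,"dy":0,"dz":0,"twist":0}
    - {"grip":-1,"dx":0,"dy":0,"dz":0,"twist":0}
    - {"grip":-1,"dx":0,"dy":0,"dz":0,"twist":0}
    - {"grip":-1,"dx":0,"dy":0,"dz":0,"twist":0}
    - {"grip":-1,"dx":0,"dy":0,"dz":0,"twist":0}

```text
t: 23.0
eef_pos: [0.5635, 0.1808, 0.1859]
tcp_rot: [0.708, 0.707, -0.0, -0.0]
ft_force: [0.7, -0.2, 0.2]
grip_width: 0.002
grip_force: 0.0
```

```bash
cat > pad.py <<'E'
from h import *
P=[]
for n in ('wrist','top','scene'):
    c=cam(n);m=cv2.bitwise_or(mask(c,(0,160,90),(6,255,255)),mask(c,(174,160,90),(180,255,255)))
    if n!='wrist':
        p=proj(c,[[.562,.277,.09]])[0];b=np.zeros_like(m);cv2.circle(b,tuple(int(v) for v in p),16,255,-1);m&=b
    if not m.any(): print(n,'none');continue
    k=big(m);u=np.array([k.min(0),k.max(0)]);ct=k.mean(0);print(n,'px',u.tolist(),'z92',onz(c,[ct],.092)[0].round(4),rect(onz(c,k,.092)),'z67',onz(c,[ct],.067)[0].round(4));P.append((c,ct))
for i in range(len(P)):
    for j in range(i): print('tri',[v.round(4) if hasattr(v,'round') else v for v in two(*P[j],*P[i])])
E
python3 pad.py; python3 nd.py
```

```text
wrist px [[257, 81], [295, 117]] z92 [0.5621 0.2736 0.092 ] (array([562. , 273.3]), array([24.6, 27.4]), 90.0) z67 [0.5619 0.2744 0.067 ]
top none
scene px [[414, 197], [426, 207]] z92 [0.5673 0.2681 0.092 ] (array([567.2, 268.3]), array([27. , 39.3]), 19.2) z67 [0.5393 0.2929 0.067 ]
tri [array([0.5618, 0.2735, 0.0868]), np.float64(0.0007)]
t 23.15 pos [0.5637 0.1808 0.1863] j7 -0.7 w -0.001 F [0.1 0.4 0.8]
shift [ 0.001 -0.006  0.397] twist -0.003 toolx [ 0.001  1.    -0.   ] tilt [-0. -0. -1.]
hub [0.5603 0.0335 0.057 ] needle 0.94 wmean 0.96 min 123.0 med 221.0
cast (array([561. , 114.2]), array([53., 67.]), 1.4)
```

>>> apply_moves:
  increments:
    - {"grip":-1,"dx":0.18,"dy":-0.006,"dz":0,"twist":0}
    - {"grip":-1,"dx":0.197,"dy":0,"dz":0,"twist":0}
    - {"grip":-1,"dx":0,"dy":0,"dz":0.15,"twist":0}
    - {"grip":-1,"dx":0,"dy":0,"dz":0.12,"twist":0}
    - {"grip":-1,"dx":0,"dy":0,"dz":0,"twist":0}

```text
t: 23.82
eef_pos: [0.5608, 0.274, 0.1169]
tcp_rot: [0.707, 0.707, -0.003, -0.001]
ft_force: [-0.1, 0.8, -0.3]
grip_width: -0.0
grip_force: 0.0
```

```bash
python3 -c "
from h import *
go(.562,.2755,.106,0)"
```

```text
t 23.82 pos [0.5608 0.274  0.1169] j7 -0.88 w -0.0 F [-0.1  0.8 -0.3]
shift [0.006 0.005 0.043] twist -0.002 toolx [ 0.001  1.    -0.003] tilt [-0.005 -0.003 -1.   ]
```

>>> apply_moves:
  increments:
    - {"grip":-1,"dx":0,"dy":0,"dz":0.03,"twist":0}
    - {"grip":-1,"dx":0,"dy":0,"dz":0.02,"twist":0}
    - {"grip":-1,"dx":0,"dy":0,"dz":0.02,"twist":0}
    - {"grip":-1,"dx":0,"dy":0,"dz":0.02,"twist":0}
    - {"grip":-1,"dx":0,"dy":0,"dz":0,"twist":0}

```text
t: 24.45
eef_pos: [0.5631, 0.2757, 0.0972]
tcp_rot: [0.708, 0.707, 0.001, 0.0]
ft_force: [-0.6, 1.3, 5.3]
grip_width: -0.001
grip_force: 2.6
```

>>> apply_moves:
  increments:
    - {"grip":-1,"dx":0,"dy":0,"dz":0.015,"twist":0}
    - {"grip":-1,"dx":0,"dy":0,"dz":0.015,"twist":0}
    - {"grip":-1,"dx":0,"dy":0,"dz":0.01,"twist":0}
    - {"grip":-1,"dx":0,"dy":0,"dz":0,"twist":0}
    - {"grip":-1,"dx":0,"dy":0,"dz":0,"twist":0}

```text
t: 25.08
eef_pos: [0.5629, 0.2758, 0.0869]
tcp_rot: [0.708, 0.707, 0.001, -0.0]
ft_force: [0.7, 3.7, 3.8]
grip_width: 0.0
grip_force: 2.0
```

```bash
python3 nd.py
```

```text
t 25.07 pos [0.5629 0.2758 0.0869] j7 -0.91 w 0.0 F [0.7 3.7 3.8]
shift [-0.379 -0.002 -0.001] twist -0.003 toolx [0.001 1.    0.001] tilt [ 0.001  0.001 -1.   ]
hub [0.5603 0.0335 0.057 ] needle 0.94 wmean 0.96 min 120.0 med 218.0
cast (array([561. , 114.2]), array([53., 67.]), 1.4)
```

>>> apply_moves:
  increments:
    - {"grip":-1,"dx":0,"dy":0,"dz":0.012,"twist":0}
    - {"grip":-1,"dx":0,"dy":0,"dz":0.01,"twist":0}
    - {"grip":-1,"dx":0,"dy":0,"dz":0.006,"twist":0}
    - {"grip":-1,"dx":0,"dy":0,"dz":0,"twist":0}
    - {"grip":-1,"dx":0,"dy":0,"dz":0,"twist":0}

```text
t: 25.75
eef_pos: [0.5622, 0.2742, 0.0793]
tcp_rot: [0.708, 0.706, -0.001, 0.0]
ft_force: [0.4, 0.7, 2.1]
grip_width: -0.007
grip_force: 1.2
```

>>> apply_moves:
  increments:
    - {"grip":-1,"dx":0,"dy":0,"dz":0.005,"twist":0}
    - {"grip":-1,"dx":0,"dy":0,"dz":0.005,"twist":0}
    - {"grip":-1,"dx":0,"dy":0,"dz":0,"twist":0}
    - {"grip":-1,"dx":0,"dy":0,"dz":0,"twist":0}
    - {"grip":-1,"dx":0,"dy":0,"dz":0,"twist":0}

```text
t: 26.38
eef_pos: [0.5623, 0.2743, 0.078]
tcp_rot: [0.708, 0.706, -0.001, 0.001]
ft_force: [-2.0, -1.0, 9.5]
grip_width: -0.002
grip_force: 4.8
```

Stop reached. Release upward and check.

>>> apply_moves:
  increments:
    - {"grip":-1,"dx":0,"dy":0,"dz":-0.03,"twist":0}
    - {"grip":-1,"dx":0,"dy":0,"dz":-0.15,"twist":0}
    - {"grip":-1,"dx":0,"dy":0,"dz":-0.2,"twist":0}
    - {"grip":-1,"dx":-0.15,"dy":0,"dz":-0.1,"twist":0}
    - {"grip":-1,"dx":-0.22,"dy":0,"dz":0,"twist":0}

```text
t: 27.0
eef_pos: [0.5632, 0.1843, 0.1995]
tcp_rot: [0.706, 0.708, 0.003, 0.001]
ft_force: [0.6, -0.8, -0.4]
grip_width: 0.001
grip_force: 0.0
```

>>> apply_moves:
  increments:
    - {"grip":-1,"dx":0,"dy":0,"dz":0,"twist":0}
    - {"grip":-1,"dx":0,"dy":0,"dz":0,"twist":0}
    - {"grip":-1,"dx":0,"dy":0,"dz":0,"twist":0}
    - {"grip":-1,"dx":0,"dy":0,"dz":0,"twist":0}
    - {"grip":-1,"dx":0,"dy":0,"dz":0,"twist":0}

```text
t: 27.62
eef_pos: [0.5621, 0.1835, 0.1969]
tcp_rot: [0.707, 0.707, -0.0, -0.0]
ft_force: [0.0, -0.3, -0.2]
grip_width: 0.001
grip_force: 0.0
```

```bash
python3 pad.py; python3 nd.py
```

```text
wrist px [[262, 81], [295, 113]] z92 [0.562  0.2782 0.092 ] (array([562. , 277.9]), array([24.9, 22.8]), 0.1) z67 [0.562  0.2792 0.067 ]
top none
scene px [[415, 206], [427, 214]] z92 [0.5934 0.2506 0.092 ] (array([594. , 250.8]), array([22.5, 28.8]), 89.8) z67 [0.5663 0.2748 0.067 ]
tri [array([0.5618, 0.2791, 0.0627]), np.float64(0.0005)]
t 27.77 pos [0.5622 0.1829 0.197 ] j7 -0.7 w -0.002 F [-0.2 -0.2  0.5]
shift [-0.007  0.     0.44 ] twist -0.002 toolx [0.001 1.    0.   ] tilt [-0.  0. -1.]
hub [0.5603 0.0335 0.057 ] needle 0.94 wmean 0.96 min 123.0 med 222.0
cast (array([561. , 114.2]), array([53., 67.]), 1.4)
```

```bash
python3 -c "
from station import arm
print(arm.job_done())"
```

```text
the job is handed in; nothing more can be done
None
```

The yellow cast is in the gauge, teeth up, pressed on the anvil with its sides to the jaws. The needle reads about 0.95 rad (green band), the lock lever is latched down, and I handed the job in at about 28 s.

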